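Turn the winder shaft to its mark and hold the collar's set-screw on the flat

TASK

Turn the thread winder's upright shaft until its flat (feel it between the fingers) faces the red mark on the lid, then put the loose collar over the shaft, seated on the boss below, with the orange set-screw on the side of the flat. Then pinch the set-screw in so that its tip bears on the flat, and finish while still holding it so: the screw springs back if you let go. Leave everything else on the bench where it is.

Things in the scene. Friction and masses are not known exactly. Their poses are not given: they have to be found in the camera images.
- winder: Thread winder fixed to the bench: blue box 150 x 110 mm, aluminium lid with its top 50 mm above the bench; a dark motor (below 48 mm) on its +y side reaches y = 136 mm. Origin: centre of the underside, on the axis of the upright shaft. Its x axis points from the shaft to the flat red triangular mark on the lid (24 to 64 mm from the axis, 1.5 mm high).
- boss (a point): Centre of the top of the fixed dark boss round the foot of the shaft: the collar's narrow seat, 30 mm in diameter, 72 mm above the bench. Axes as the winder's.
- shaft (a joint): Angle of the steel D-shaft, rad: 0 = its flat faces the red mark, positive = anticlockwise seen from above; end stops at -3 and +3. It starts 0.6 to 2.2 anticlockwise of the mark. Friction about 0.08 N m; it stays where left. Shaft: 20 mm in diameter, from the boss (72 mm) up to 112 mm above the bench, top 2 mm chamfered.
- shaft_flat (a point): Point on the shaft's copper-coloured flat, 6.5 mm from the axis, 11 mm above the boss; x axis = outward normal of the flat, z up. The flat runs the shaft's whole height, 15 mm wide; a short black line on the shaft's end points to it. Fingers closed across the flat read 16.5 mm, across the round 20 mm.
- collar: Loose aluminium shaft collar, a ring 40 mm outside, 23.4 mm bore, 22 mm tall, 0.11 to 0.19 kg, lying flat on the 3 mm thick green cutting mat. Origin: centre of its underside; z along the bore, up. A sprung set-screw with an orange knob sticks out on its +x side, 11 mm above the underside.
- setscrew (a joint): How far the set-screw is pushed in, m: 0 = sprung out, 0.010 = stop; spring 1.4 N at 0 to 4.9 N at the stop, returns when let go. Orange knob: 16 mm in diameter, 5 mm thick, outer face 35 mm from the collar axis when out. With no shaft inside, the pushed-in screw blocks the bore.
- setscrew_tip (a point): Centre of the screw's inner end (6 mm in diameter), 13 mm from the collar axis when out. With the collar on the shaft, squeezed between knob and far side, the screw goes in 8 to 9 mm on the flat (45 to 47 mm over knob and collar) but only about 5 mm on the round (50 mm).
- spool_red: Bystander: thread spool with red thread, 32 mm in diameter, 44 mm tall, standing; origin at the centre of its foot.
- spool_olive: Bystander: thread spool with olive green thread, 32 mm in diameter, 44 mm tall, standing; origin at the centre of its foot.
- spool_navy: Bystander: thread spool with navy blue thread, 32 mm in diameter, 44 mm tall, standing; origin at the centre of its foot.
- spool_gold: Bystander: thread spool with yellow thread, 32 mm in diameter, 44 mm tall, standing; origin at the centre of its foot.
- flask: Bystander: steel drinking flask with a blue-grey lid, 74 mm in diameter, 175 mm tall, standing; origin at the centre of its foot.
- phone: Bystander: black phone lying flat, 150 x 74 x 9 mm; origin at the centre of its underside.
- screwdriver: Bystander: screwdriver with a blue handle, lying; origin near the middle of its length.
Mind the look-alikes: they are no part of the job. Several things have the shape of the collar; the one meant has the colours described above.

How it is judged:
By the outcome, as a careful person would: the job done as asked, in the order asked, and still so for the second after the job is handed in, while the arm keeps its last pose, push and grip.
It also fails if it takes over 58 s, if anything falls off the work surface, if the arm or the gripper's body presses on something with over 40 N, if the wrist force passes 120 N, or if a joint passes its speed limit or range.

ROBOT

A 6-joint arm with a two-finger parallel gripper is mounted at the origin on the work surface. World frame = base frame: x ahead of the robot, y to its left, z up, the work surface at z = 0. Lengths are in mm, angles in rad, forces in N, time in s.
With the tool pointing down it reaches from about 150 to 775 mm from the base axis. Payload 6.1 kg.
Tool frame: the origin (TCP) lies at the very end of the fingers, on their centre line; the grasp point (between the pads) lies 19 mm behind it; z points along the fingers, y is the direction in which the jaws open and shut (so a half turn about z gives the same grasp; the last joint's range is limited). The gripper opens to 85 mm and grips with 20 to 120 N. Pads are 22 mm wide; open, the fingers measure 114 mm over their backs; the gripper's body (76 mm by 85 mm) begins 54 mm behind the grasp point. The pads swing forward as they close: fully open they stand 13 mm farther back than shut.
Start: joints at [-1.111, 0.126, -0.04, 1.405, 0, 1.571], TCP at [232.97, -470.461, 231.295] pointing down, gripper open.
Joint ranges: [-2.72, 2.72], [-0.95, 1.95], [-1.27, 1.35], [-1.78, 2.02], [-1.46, 1.47], [-3.14, 3.14]. Speed limits (rad/s): [2.39, 2.39, 3.01, 3.14, 3.14, 3.14].

INTERFACE

Orientations are given as a unit quaternion [w, x, y, z].
In Python, from cell import telemetry, cams, workorder gives the robot as it stands.
- The arm moves only by the shell command python3 -m crank 'ROWS' [OPENING] [FORCE]. ROWS is JSON, a list of rows, each a list of 2 entries, a list of its own where there are three numbers: the shift along the tool's x, y, z in units of 30 mm (1.0 is 30 mm), then the turn about the tool's z in degrees. In form: [[[tx, ty, tz], twist], ...]. A call has 1 to 10 rows; each row shifts and turns the commanded pose from where the row before left it, along the tool's axes as they then stand; what a row does not reach is not made up. A row lasts 1/10 s, in which the tool goes at most 50 mm and 8.59 degrees, less where a joint would pass 70% of its speed; a pose out of reach is approached as far as the arm can. A call is refused whole if a number of a shift passes 1 or a number of a turn 8.59, either way. A call with a gripper value outside its range is refused whole. OPENING is the opening, from 0 (shut) to 1 (fully open), set as the call begins (- or left out, the last holds). The fingers move at their own pace and stop on an object; FORCE is the grip in N (left out, the last holds). Time passes only in rows, so rows that do not move let the fingers close. It gives the time, the measured TCP pose, the force and the opening at its end, in the units of the state.
- telemetry.sense(): the state, without advancing time (a new reading comes with each control period).
- cams.grab_frame(name): name is "side" or "top" or "wrist"; returns the picture (480x640x3 uint8, red, green, blue); there is no depth.
- cams.camera_model(name): a dict with "fx", "fy", "cx", "cy" (pixels), "eye" and "attitude" of the camera in the world. Camera axes: x right, y down, z forward; pixel columns grow to the right and rows downward; lengths in mm; the calibration is good to about 2 mm. A picture is of the moment at which its call begins: read the wrist's pose just before it. camera_model takes no time and is no camera call; for the wrist camera it gives the pose at the moment of the call.
- workorder.close_job(): hands the job in, once; it reports no verdict.
The state is a dict: "time": time; "qpos": joint angles; "qvel": joint speeds; "joint_efforts": joint torques, N m; "eef_pos": TCP position; "orientation": TCP orientation; "contact_force": force on the tool from outside, world axes, zero at the start; "torque": the same for the moment, N m; "width": opening from 0.0 (shut) to 1.0 (fully open).
Only numpy, scipy, OpenCV 4.12 (cv2) and the standard library are available. Lean on these libraries where they do the work, as an engineer would, in place of code of your own. Each camera call takes 0.05 s, during which the arm holds its last target. There are 200 camera calls.

## Working session

There is one attempt and no reset: what is moved stays moved. The work goes in short steps, Python scripts to look and compute and a shell command to move; the robot and the scene stay as the last step left them, time stands still between calls to the robot, and variables do not carry over. Pictures are saved under pics/ and viewed, about 8 in all and at most 12, crops included, and the job is handed in when it is done.

```bash
ls; mkdir -p pics
python3 - <<'E'
from cell import telemetry, cams
import cv2
s=telemetry.sense();print(s)
for n in ("top","side"):
    f=cams.grab_frame(n);cv2.imwrite(f"pics/{n}0.png",f[:,:,::-1]);print(n,cams.camera_model(n))
E
```

```text
pics
{'time': 0.0, 'qpos': array([-1.11097204e+00,  1.26382161e-01, -4.05972908e-02,  1.40539406e+00,
        1.55927271e-05,  1.57082021e+00]), 'qvel': array([ 0.00016825,  0.00146448,  0.00061587, -0.0010039 , -0.00013566,
        0.00157807]), 'joint_efforts': array([ 1.04820469e-03, -4.35912073e+01,  3.52924776e+01,  1.72142027e-02,
       -1.32617233e-04, -1.28213463e-05]), 'eef_pos': array([ 232.81642334, -470.10744577,  230.53223787]), 'orientation': array([-7.69617859e-04,  9.73688841e-01,  2.27880275e-01, -1.72132206e-04]), 'contact_force': array([-0.2013473 ,  0.53747445,  0.43934161]), 'torque': array([ 0.0340244 , -0.03973201, -0.00296861]), 'width': 1.0020677065884724}
top {'fx': 566.4782005484137, 'fy': 566.4782005484137, 'cx': 316.28103333657765, 'cy': 234.78980224690682, 'eye': array([ 241.32454906,   25.44055018, 1510.36797425]), 'attitude': array([ 0.072943  , -0.69473675,  0.71194062, -0.07183811])}
side {'fx': 491.37197026130474, 'fy': 491.37197026130474, 'cx': 326.33946182074186, 'cy': 238.74119873557032, 'eye': array([476.36391732, 779.31191152, 965.26115221]), 'attitude': array([ 0.01769849, -0.01994474,  0.93644703, -0.34979412])}
```

View pics/top0.png

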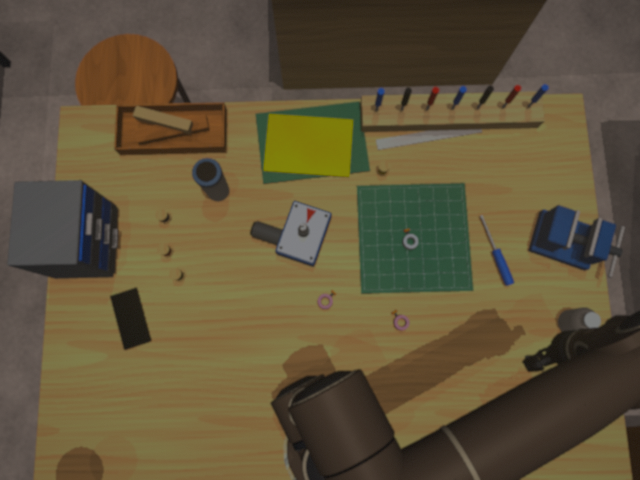

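View pics/side0.png

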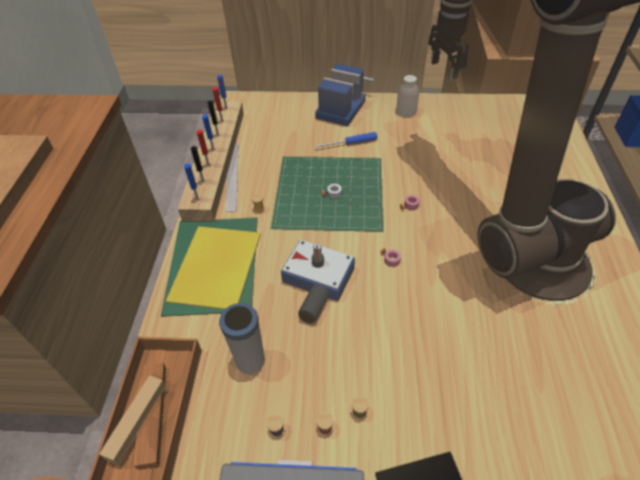

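The top view shows the collar on the mat at about (411,241) with its knob at about (406,230). The shaft is at about (304,230) and the red mark at about (310,214). The pink rings at (325,301) and (400,322) are the look-alikes. Next I'll refine these points by colour and enlarge the region.

```bash
cat > h.py <<'E'
import numpy as np, cv2
from scipy.spatial.transform import Rotation as R
from cell import telemetry, cams
def rot(q): return R.from_quat(np.roll(q,-1))
def ray(m,px,z):
    "pixel -> world point at height z"
    d=rot(m['attitude']).apply([(px[0]-m['cx'])/m['fx'],(px[1]-m['cy'])/m['fy'],1.])
    return m['eye']+d*(z-m['eye'][2])/d[2]
def proj(m,p):
    c=rot(m['attitude']).inv().apply(np.array(p)-m['eye'])
    return np.array([c[0]/c[2]*m['fx']+m['cx'],c[1]/c[2]*m['fy']+m['cy']])
def blobs(f,lo,hi,amin=4,roi=None):
    h=cv2.cvtColor(f,cv2.COLOR_RGB2HSV); k=cv2.inRange(h,lo,hi)
    n,l,st,c=cv2.connectedComponentsWithStats(k)
    return [(c[i].round(1),st[i][4]) for i in range(1,n) if st[i][4]>=amin and (roi is None or (roi[0]<c[i][0]<roi[2] and roi[1]<c[i][1]<roi[3]))]
def toolmove(s,target):
    "world target -> shift in tool axes, units of 30 mm"
    return rot(s['orientation']).inv().apply(np.array(target)-s['eef_pos'])/30
E
python3 - <<'E'
from h import *
f=cv2.imread('pics/top0.png')[:,:,::-1].copy();m=cams.camera_model('top')
print('red',blobs(f,(0,140,60),(8,255,255),4,(270,190,340,270)),blobs(f,(172,140,60),(180,255,255),4,(270,190,340,270)))
print('orange',blobs(f,(3,120,60),(22,255,255),4,(380,200,440,265)))
print('ring',blobs(f,(0,0,120),(180,70,255),10,(380,200,440,265)))
print('lid',blobs(f,(90,0,120),(140,70,255),50,(260,180,350,280)))
print('ring pt',ray(m,(411,241),25),'knob',ray(m,(406,229.5),14),'shaft',ray(m,(304,230),112),'mark',ray(m,(310,214),51))
for i,(u,v) in enumerate([(304,230),(411,238)]):
    c=f[v-45:v+45,u-45:u+45]
    im=cv2.resize(c,(400,400),interpolation=cv2.INTER_CUBIC)
    o=im if i==0 else np.hstack([o,im])
cv2.imwrite('pics/crop0.png',o[:,:,::-1])
E
```

```text
red [(array([309.7, 213.2]), np.int32(33))] []
orange [(array([406., 230.]), np.int32(13))]
ring [(array([410.4, 240.8]), np.int32(41))]
lid [(array([302.5, 233.3]), np.int32(1482))]
ring pt [ 527.11451477 -228.4269348    25.        ] knob [ 561.19107285 -218.65062807   14.        ] shaft [545.36820155  54.81895198 112.        ] mark [601.63925966  39.34142686  51.        ]
```

View pics/crop0.png

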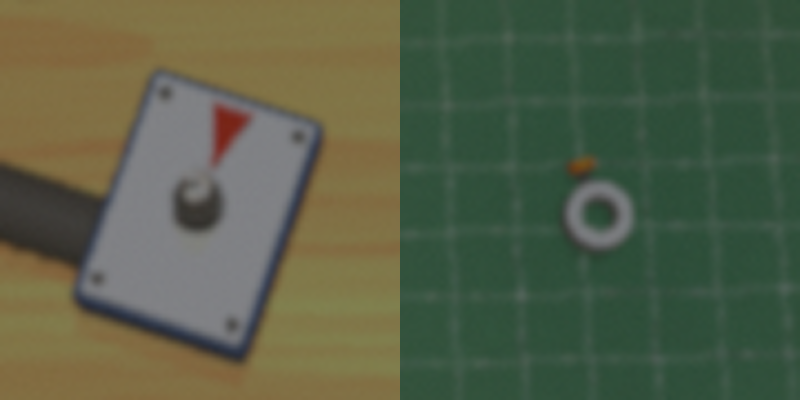

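The crop shows the boss centre at about (303.5,231), the mark pointing up and slightly right, and the collar ring at (411,241) with its knob up and left. Next I'll compute the target poses and the tool-axis shifts.

Run:
```python
from h import *
m=cams.camera_model('top')
g=lambda u,v,z:ray(m,(303.5-44.5+u*.225-.0,185+v*.225),z)[:2].round(1)
c=[g(157,72,50),g(322,122,50),g(245,358,50),g(77,298,50)]
print(c,np.mean(c,0), np.linalg.norm(c[0]-c[1]),np.linalg.norm(c[1]-c[2]))
e=c[1]-c[2]+c[0]-c[3];print('yaw lid',np.degrees(np.arctan2(e[1],e[0])))
k=ray(m,(309.7,213.2),51.5)[:2];b=g(197,205,72)
print('mark',k,'boss',b,'dir',np.degrees(np.arctan2(*(k-b)[::-1])),np.linalg.norm(k-b))
r=ray(m,(410.6,240.8),25)[:2];o=ray(m,(406,230),18)[:2];d=o-r
print('collar',r,'knob',o,np.degrees(np.arctan2(d[1],d[0])),np.linalg.norm(d))
s=telemetry.sense();w=cams.camera_model('wrist')
print('cam in tool',rot(s['orientation']).inv().apply(w['eye']-s['eef_pos']),(rot(s['orientation']).inv()*rot(w['attitude'])).as_matrix().round(2),w['fx'])
print(toolmove(s,[*b,215]),toolmove(s,[*r,215]))
```

```text
[array([638.1,  80.4]), array([604.7, -17.7]), array([463.5,  31.6]), array([501.6, 129.7])] [551.975  56.   ] 103.62996670847676 149.55911874573218
yaw lid -19.547885579878937
mark [603.71858654  40.08438368] boss [551.1  57.5] dir -18.313428908629362 55.425800322276295
collar [ 527.68470394 -227.39138196] knob [ 558.95909973 -217.92058414] 16.847840823541013 32.67696197056167
cam in tool [  74.43337211    1.17597407 -142.09252515] [[-0.   -0.96 -0.3 ]
 [ 1.   -0.    0.  ]
 [-0.   -0.3   0.96]] 401.65015359613625
[ 17.31206863 -11.05249768   0.53662344] [12.39843061 -2.88877093  0.52461919]
```

```bash
python3 -m crank '[[[0.96,-0.61,0.03],0],[[0.96,-0.61,0.03],0],[[0.96,-0.61,0.03],0],[[0.96,-0.61,0.03],0],[[0.96,-0.61,0.03],0],[[0.96,-0.61,0.03],0],[[0.96,-0.61,0.03],0],[[0.96,-0.61,0.03],0],[[0.96,-0.61,0.03],0],[[0.96,-0.61,0.03],0]]' && python3 -m crank '[[[0.96,-0.61,0.03],0],[[0.96,-0.61,0.03],0],[[0.96,-0.61,0.03],0],[[0.96,-0.61,0.03],0],[[0.96,-0.61,0.03],0],[[0.96,-0.61,0.03],0],[[0.96,-0.61,0.03],0],[[0.96,-0.61,0.03],0],[[0,0,0],0],[[0,0,0],0]]' 0.5
python3 - <<'E'
from h import *
w=cams.camera_model('wrist');f=cams.grab_frame('wrist');cv2.imwrite('pics/w1.png',f[:,:,::-1])
print('boss px',proj(w,[551.5,57,72]),'top px',proj(w,[551.5,57,112]),telemetry.sense()['qpos'].round(2))
print('red',blobs(f,(0,140,60),(8,255,255),60))
E
```

```text
time: 1.1
eef_pos: [410.2, -177.3, 222.0]
orientation: [-0.0, 0.974, 0.228, -0.0]
contact_force: [-0.2, -0.6, -0.1]
width: 1.003
time: 2.1
eef_pos: [551.1, 55.2, 214.3]
orientation: [0.0, 0.974, 0.229, -0.001]
contact_force: [-1.1, -0.5, -0.1]
width: 0.498
boss px [311.56859863 220.6939875 ] top px [311.03409245 236.49400913] [ 0.1   0.18 -0.01  1.38 -0.    2.78]
red [(array([361.5, 168.4]), np.int32(849))]
```

View pics/w1.png

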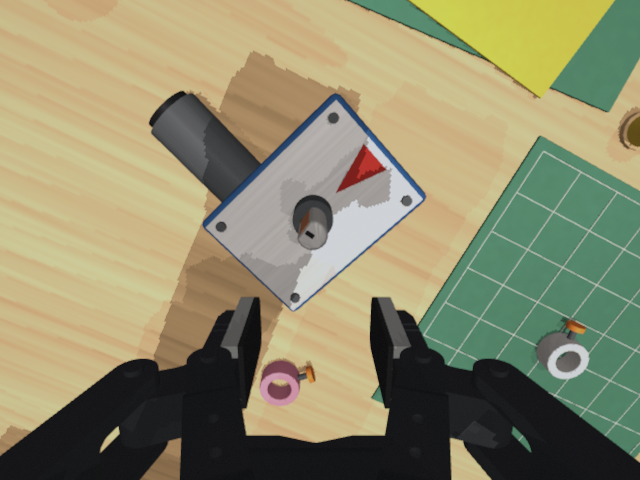

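The wrist view shows the winder with the shaft end at about (313,236), a copper sliver on its upper left and a black line near (308,234). The collar is at about (563,355). I'll enlarge the shaft end.

Run:
```python
from h import *
f=cv2.imread('pics/w1.png');c=f[185:265,273:353];d=f[305:385,525:605]
cv2.imwrite('pics/w1c.png',np.hstack([cv2.resize(x,(400,400),interpolation=cv2.INTER_CUBIC) for x in (c[20:70,15:65],d)]))
```

```text
(no output)
```

View pics/w1c.png

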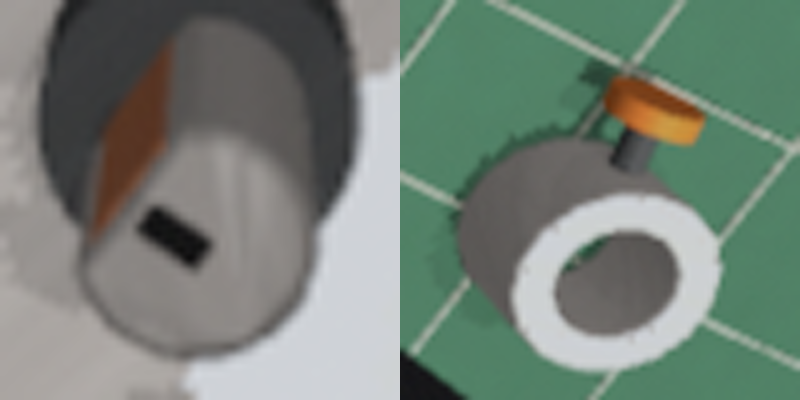

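Shaft end circle: centre about (312.6,235.4). Black line: from (314,236.5) to (305.9,232.3). Flat edge: (299.3,235) to (309.3,223.1). Collar top centre: about (568.2,361.4). Knob: about (576,326.5).

Run:
```python
from h import *
w=cams.camera_model('wrist');a=lambda d:np.degrees(np.arctan2(d[1],d[0])).round(1)
P=lambda u,v,z:ray(w,(u,v),z)[:2]
c=P(312.6,235.4,112);print('shaft',c)
l=P(305.9,232.25,112)-P(314,236.5,112);print('line dir',a(l))
e1,e2=P(299.25,235,110),P(309.25,223.1,110);e=e2-e1;print('flat normal',a(e)-90,a(e)+90,np.linalg.norm(e))
mk=P(361.5,168.4,51.5);print('mark',mk,a(mk-c),np.linalg.norm(mk-c))
r=P(568.2,361.4,25);k=P(576,326.5,14);print('collar',r,'knob',k,a(k-r),np.linalg.norm(k-r))
# lid corners
L=[P(337,95,50),P(425,197,50),P(293,310,50),P(204,225,50)];print('lid centre',np.mean(L,0),a(L[0]-L[3]+L[1]-L[2]))
print(toolmove(telemetry.sense(),[*c,82]))
```

```text
shaft [552.3234918   55.74917454]
line dir 87.6
flat normal -102.9 77.1 10.172429823199293
mark [599.61617888  38.36857514] -20.2 50.38534992278156
collar [ 524.58203713 -229.24957726] knob [ 556.17902567 -222.82672014] 11.5 32.243181893065255
lid centre [553.57042382  56.17565776] -20.6
[ 0.06635286 -0.01220303  4.4203222 ]
```

Two views agree on the shaft axis at (552,56) mm and the mark direction at about -20°. The flat faces about 83°, which is 1.8 rad anticlockwise of the mark and within the stated range. I'll turn the jaws -147° the long way to stay in j6 range, descend and close.

```bash
python3 -m crank '[[[0.03,0,0],-8.59],[[0.03,0,0],-8.59],[[0,0,0],-8.59],[[0,0,0],-8.59],[[0,0,0],-8.59],[[0,0,0],-8.59],[[0,0,0],-8.59],[[0,0,0],-8.59],[[0,0,0],-8.59],[[0,0,0],-8.59]]' && python3 -m crank '[[[0,0,0],-8.59],[[0,0,0],-8.59],[[0,0,0],-8.59],[[0,0,0],-8.59],[[0,0,0],-8.59],[[0,0,0],-8.59],[[0,0,0],-8.59],[[0,0,1],0],[[0,0,1],0],[[0,0,0],0]]'
python3 - <<'E'
from h import *
s=telemetry.sense();y=rot(s['orientation']).apply([0,1,0]);print(np.degrees(np.arctan2(y[1],y[0])),s['qpos'][5],toolmove(s,[552.2,56.2,82]))
w=cams.camera_model('wrist');f=cams.grab_frame('wrist');cv2.imwrite('pics/w2.png',f[:,:,::-1])
print(proj(w,[552.2,56.2,112]))
E
```

```text
time: 3.15
eef_pos: [552.3, 54.3, 215.4]
orientation: [0.0, 0.556, 0.831, -0.0]
contact_force: [-0.1, 0.1, -0.4]
width: 0.501
time: 4.15
eef_pos: [550.0, 54.2, 151.5]
orientation: [-0.003, 0.067, 0.998, -0.001]
contact_force: [-0.6, 0.9, -0.1]
width: 0.5
82.27551570821615 0.2332009601704072 [-0.07991504  0.07954135  2.31702583]
[323.10838818 281.95504941]
```

View pics/w2.png

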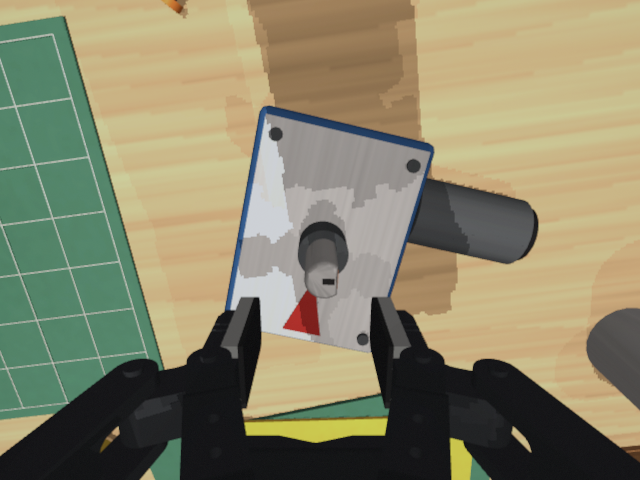

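The shaft end is at (322,281), matching the prediction of (323,282), and its black line is parallel to the jaw axis. Descending and closing.

```bash
python3 -m crank '[[[-0.08,0.08,0.8],0],[[0,0,0.8],0],[[0,0,0.7],0],[[0,0,0],0]]' && python3 -m crank '[[[0,0,0],0],[[0,0,0],0],[[0,0,0],0],[[0,0,0],0],[[0,0,0],0],[[0,0,0],0],[[0,0,0],0],[[0,0,0],0]]' 0 35
python3 -c "
from h import *
s=telemetry.sense();y=rot(s['orientation']).apply([0,1,0]);print(np.degrees(np.arctan2(y[1],y[0])),s['width']*85,s['contact_force'],s['torque'])"
```

```text
time: 4.6
eef_pos: [554.5, 57.1, 85.3]
orientation: [-0.001, 0.067, 0.998, -0.0]
contact_force: [-0.2, 0.5, 0.5]
width: 0.5
time: 5.4
eef_pos: [556.5, 56.1, 88.6]
orientation: [0.002, 0.067, 0.998, -0.002]
contact_force: [-1.6, -6.1, 3.8]
width: 0.18
82.2999884024562 15.291540556892603 [-1.56749421 -6.07562786  3.786806  ] [-1.26477023  0.37224125 -0.04061905]
```

```bash
python3 -m crank '[[[0,0,0],0],[[0,0,0],0]]'
python3 - <<'E'
from h import *
s=telemetry.sense();print(s['eef_pos'],s['qvel'].round(3),s['qpos'].round(3))
w=cams.camera_model('wrist');f=cams.grab_frame('wrist');cv2.imwrite('pics/w3.png',f[200:480,120:520,::-1])
print(w['eye'],rot(s['orientation']).inv().apply(w['eye']-s['eef_pos']),proj(w,[552.2,56.2,112]))
E
```

```text
time: 5.6
eef_pos: [556.5, 56.1, 88.6]
orientation: [0.002, 0.067, 0.998, -0.002]
contact_force: [-1.6, -5.9, 3.4]
width: 0.187
[556.54204163  56.1204188   88.6018196 ] [ 0.001  0.001 -0.003 -0.    -0.    -0.001] [ 0.102  0.225 -0.236  1.108 -0.004  0.237]
[481.16348445  65.21419462 230.4258398 ] [  75.42668152   -1.48246404 -142.08199872] [318.09599891 338.52349184]
```

View pics/w3.png

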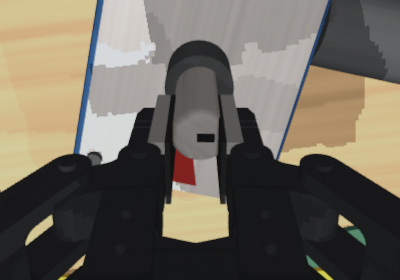

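The grip straddles the flat: the black line is parallel to the jaws and the reading is about 16 mm. The TCP is 4 mm off in x and 6 mm high, so I'll open, recentre and regrip before turning.

```bash
python3 -m crank '[[[0,0,0],0],[[0,0,0],0],[[0.14,0,0.2],0],[[0,0,0],0],[[0,0,0],0]]' 0.4 35; python3 -c "
from h import *
s=telemetry.sense();print(s['contact_force'],toolmove(s,[552.2,56.2,82]),s['qvel'].round(3))"
```

```text
time: 6.15
eef_pos: [551.0, 58.5, 79.8]
orientation: [-0.0, 0.066, 0.998, 0.0]
contact_force: [-0.4, -1.1, -0.6]
width: 0.399
[-0.39305696 -1.14703049 -0.62078025] [-0.04848021 -0.06956049 -0.07186923] [-0.002  0.     0.008  0.    -0.002  0.001]
```

```bash
python3 -m crank '[[[-0.04,-0.06,0],0],[[0,0,0],0],[[0,0,0],0],[[0,0,0],0],[[0,0,0],0],[[0,0,0],0]]' 0 40; python3 -c "
from h import *
s=telemetry.sense();print(s['contact_force'],s['torque'],toolmove(s,[552.2,56.2,80]),s['width']*85)"
```

```text
time: 6.75
eef_pos: [552.5, 56.5, 80.2]
orientation: [0.0, 0.066, 0.998, 0.0]
contact_force: [1.1, 0.7, 1.9]
width: 0.181
[1.07087269 0.7133797  1.85470218] [ 0.23372798 -0.03995745 -0.03825534] [ 0.00897573 -0.01082526  0.00724546] 15.394868080878563
```

Well centred now with light forces. Turning 102° clockwise.

```bash
python3 -m crank '[[[0,0,0],8.5],[[0,0,0],8.5],[[0,0,0],8.5],[[0,0,0],8.5],[[0,0,0],8.5],[[0,0,0],8.5],[[0,0,0],8.5],[[0,0,0],8.5],[[0,0,0],8.5],[[0,0,0],8.5]]' && python3 -m crank '[[[0,0,0],8.5],[[0,0,0],8.5],[[0,0,0],0],[[0,0,0],0]]'
python3 - <<'E'
from h import *
s=telemetry.sense();y=rot(s['orientation']).apply([0,1,0]);print(np.degrees(np.arctan2(y[1],y[0])),s['width']*85,s['contact_force'],s['torque'],s['qpos'][5])
w=cams.camera_model('wrist');f=cams.grab_frame('wrist');cv2.imwrite('pics/w4.png',f[:,:,::-1]);print(proj(w,[552.2,56.2,112]))
E
```

```text
time: 7.75
eef_pos: [550.7, 57.7, 80.2]
orientation: [-0.002, 0.725, 0.689, -0.0]
contact_force: [-6.8, 6.6, 5.8]
width: 0.182
time: 8.15
eef_pos: [550.6, 58.2, 80.2]
orientation: [-0.002, 0.817, 0.577, -0.0]
contact_force: [-6.5, 7.0, 5.8]
width: 0.187
-19.55648576898358 15.905844335616841 [-6.45281022  7.00704461  5.79432556] [ 1.48121149  1.28462976 -0.11082286] 2.015152348956232
[320.80332251 363.34617654]
```

View pics/w4.png

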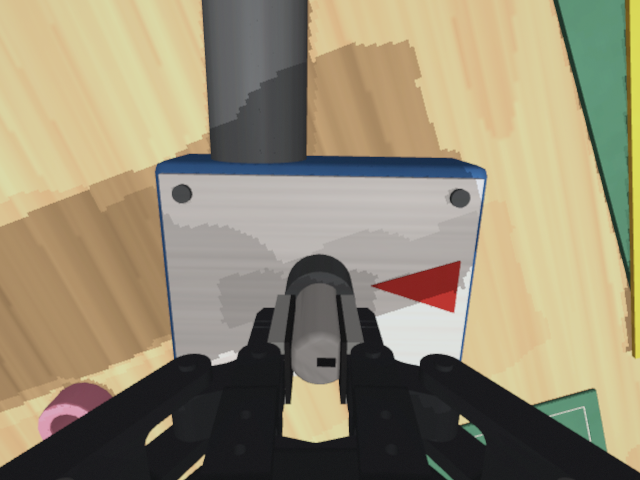

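The black line points at the mark and is parallel to the jaws, and the mark lies along image x. I'll check the mark and lid direction precisely from here.

Run:
```python
from h import *
w=cams.camera_model('wrist');a=lambda d:np.degrees(np.arctan2(d[1],d[0])).round(2)
P=lambda u,v,z:ray(w,(u,v),z)[:2]
t,b1,b2=P(372,286,51.5),P(461,261,51.5),P(454,312,51.5)
m=(b1+b2)/2;print('mark',a(m-t),np.linalg.norm(m-t)); e=P(485,178,50)-P(158,174,50);print('edge',a(e),np.linalg.norm(e))
u=(m-t)/np.linalg.norm(m-t);print('axis est',t-24*u, 'screws',a(P(460,198,50)-P(182,194,50)))
l=P(336,362.5,112)-P(317,362.5,112);print('line',a(l))
```

```text
mark -20.21 39.393218498341824
edge -20.24 140.03590068170692
axis est [552.55832765  56.65257142] screws -20.36
line -19.42
```

```bash
python3 -m crank '[[[0,0,0],0.7],[[0,0,0],0],[[0,0,0],0]]' && python3 -m crank '[[[0,0,0],0],[[0,0,0],0],[[0,0,-0.7],0],[[0,0,-1],0],[[0,0,-1],0],[[0,0,-1],-8.5],[[0,0,0],-8.5],[[0,0,0],-8.5],[[0,0,0],-8.5],[[0,0,0],-8.5]]' 0.6 && python3 -m crank '[[[0,0,0],-8.5],[[0,0,0],-8.5],[[0,0,0],-8.5],[[0,0,0],-8.5],[[0,0,0],-8.5],[[0,0,0],-8.5],[[0,0,0],-8.5],[[0,0,0],-8.5],[[0,0,0],-8.5],[[0,0,0],0]]' 0.75
python3 - <<'E'
from h import *
s=telemetry.sense();y=rot(s['orientation']).apply([0,1,0]);print(np.degrees(np.arctan2(y[1],y[0])),toolmove(s,[525.5,-228.5,180]))
E
```

```text
time: 8.5
eef_pos: [550.6, 58.2, 80.2]
orientation: [-0.002, 0.82, 0.572, -0.0]
contact_force: [-7.5, 7.8, 5.9]
width: 0.186
time: 9.5
eef_pos: [552.6, 55.9, 191.1]
orientation: [0.0, 0.556, 0.831, -0.0]
contact_force: [0.3, 0.8, -0.2]
width: 0.599
time: 10.5
eef_pos: [552.6, 56.0, 191.0]
orientation: [0.0, -0.076, 0.997, -0.0]
contact_force: [0.1, -0.1, -0.0]
width: 0.748
98.67255601238851 [ 2.32282269 -9.23825631  0.37031014]
```

```bash
python3 -m crank '[[[0.23,-0.92,0.04],0],[[0.23,-0.92,0.04],0],[[0.23,-0.92,0.04],0],[[0.23,-0.92,0.04],0],[[0.23,-0.92,0.04],0],[[0.23,-0.92,0.04],0],[[0.23,-0.92,0.04],0],[[0.23,-0.92,0.04],0],[[0.23,-0.92,0.04],0],[[0.23,-0.92,0.04],-5]]' && python3 -m crank '[[[0,0,0.4],0],[[0,0,0],0]]'
python3 - <<'E'
from h import *
s=telemetry.sense();y=rot(s['orientation']).apply([0,1,0]);print(np.degrees(np.arctan2(y[1],y[0])),s['qpos'][5])
w=cams.camera_model('wrist');f=cams.grab_frame('wrist');cv2.imwrite('pics/w5.png',f[:,:,::-1])
u=proj(w,[526,-228.5,25]);print(u,blobs(f,(5,150,60),(22,255,255),60,(u[0]-150,u[1]-150,u[0]+150,u[1]+150)))
E
```

```text
time: 11.5
eef_pos: [525.6, -228.4, 179.0]
orientation: [-0.0, -0.118, 0.993, -0.0]
contact_force: [-0.0, -0.2, 0.1]
width: 0.747
time: 11.7
eef_pos: [524.9, -227.1, 165.2]
orientation: [-0.001, -0.117, 0.993, 0.001]
contact_force: [0.2, -0.2, -0.8]
width: 0.755
103.3936478472316 -0.6422053202563377
[314.67351692 226.62676406] [(array([314.4, 262.4]), np.int32(193))]
```

View pics/w5.png

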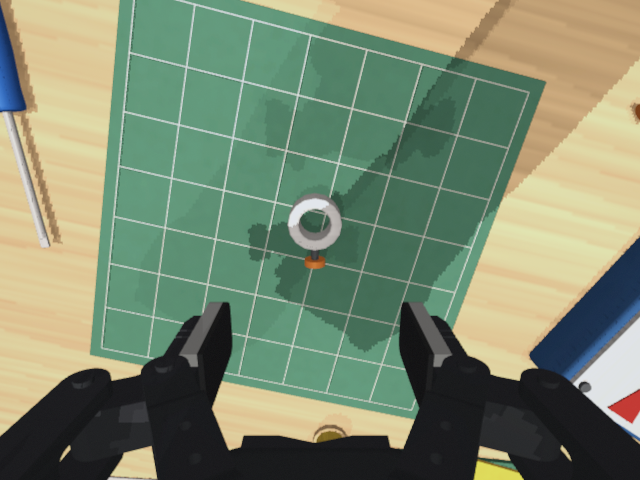

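The collar is at (315,224) with its knob at (314.4,262), so the jaws are almost exactly square to the knob axis.

Run:
```python
from h import *
f=cv2.imread('pics/w5.png')[:,:,::-1].copy();h=cv2.cvtColor(f,cv2.COLOR_RGB2HSV)
k=cv2.inRange(h,(0,0,100),(180,60,255))[185:260,275:355]
cs,_=cv2.findContours(k,cv2.RETR_EXTERNAL,cv2.CHAIN_APPROX_NONE);c=max(cs,key=cv2.contourArea);e=cv2.fitEllipse(c);print(e[0][0]+275,e[0][1]+185,e[1])
w=cams.camera_model('wrist');a=lambda d:np.degrees(np.arctan2(d[1],d[0])).round(2)
s=telemetry.sense()
r=ray(w,(315,224),25)[:2];o=ray(w,(314.4,262.4),15)[:2];print(r,o,a(o-r),np.linalg.norm(o-r));print(toolmove(s,[*r,5]))
```

```text
312.02017974853516 216.0967559814453 (58.301448822021484, 76.38160705566406)
[ 524.53837971 -228.10484977] [ 557.19774552 -220.75552201] 12.68 33.47606299617774
[ 0.02162996 -0.05517937  5.36465215]
```

```bash
python3 -m crank '[[[0.02,-0.05,1],0],[[0,0,1],0],[[0,0,1],0],[[0,0,1],0],[[0,0,0.8],0],[[0,0,0.3],0],[[0,0,0],0],[[0,0,0],0]]' 0.7; python3 -c "
from h import *
s=telemetry.sense();print(s['contact_force'],toolmove(s,[524.6,-228.1,6]),s['width']*85)"
```

```text
time: 12.55
eef_pos: [526.4, -228.3, 15.3]
orientation: [0.001, -0.119, 0.993, -0.0]
contact_force: [0.5, 0.5, 0.6]
width: 0.7
[0.45708113 0.51719031 0.59404599] [0.05724088 0.02098381 0.3107713 ] 59.475014017351384
```

```bash
python3 -m crank '[[[0.05,0.02,0.3],0],[[0,0,0],0],[[0,0,0],0]]' && python3 -m crank '[[[0,0,0],0],[[0,0,0],0],[[0,0,0],0],[[0,0,0],0],[[0,0,0],0],[[0,0,0],0]]' 0 40; python3 -c "
from h import *
s=telemetry.sense();print(s['contact_force'],s['torque'],s['width']*85)"
```

```text
time: 12.85
eef_pos: [524.0, -228.3, 5.4]
orientation: [0.0, -0.119, 0.993, -0.0]
contact_force: [0.4, -0.5, 0.2]
width: 0.702
time: 13.45
eef_pos: [524.3, -228.5, 5.8]
orientation: [0.0, -0.119, 0.993, -0.0]
contact_force: [-2.2, 0.1, 6.3]
width: 0.457
[-2.17095305  0.13727657  6.27271113] [ 0.11783415  0.27968411 -0.02022786] 38.883017243052834
```

```bash
python3 -m crank '[[[0,0,-0.5],0],[[0,0,-1],0],[[0,0,-1],0],[[0,0,-1],0],[[0,0,-1],0],[[0,0,-0.8],0],[[0,0,0],8.35],[[0,0,0],8.35],[[0,0,0],8.35],[[0,0,0],8.35]]'
python3 - <<'E'
from h import *
s=telemetry.sense();y=rot(s['orientation']).apply([0,1,0]);print(np.degrees(np.arctan2(y[1],y[0])),s['width']*85,s['contact_force'],toolmove(s,[552.5,56.5,155]))
E
```

```text
time: 14.45
eef_pos: [523.8, -228.2, 163.6]
orientation: [-0.0, 0.174, 0.985, 0.0]
contact_force: [1.1, 0.5, -0.6]
width: 0.452
69.92519298090713 38.434564695215556 [ 1.07662905  0.51014602 -0.60759647] [2.35820297 9.24194487 0.29020875]
```

```bash
python3 -m crank '[[[0.24,0.92,0],0],[[0.24,0.92,0],0],[[0.24,0.92,0],0],[[0.24,0.92,0],0],[[0.24,0.92,0],0],[[0.24,0.92,0],0],[[0.24,0.92,0],0],[[0.24,0.92,0],0],[[0.24,0.92,0],0],[[0.2,0.92,0],0]]' && python3 -m crank '[[[0,0,0],0],[[0,0,0],0]]'
python3 - <<'E'
from h import *
s=telemetry.sense();y=rot(s['orientation']).apply([0,1,0]);print(np.degrees(np.arctan2(y[1],y[0])),s['width']*85,s['contact_force'],toolmove(s,[552.5,56.5,155]))
w=cams.camera_model('wrist');f=cams.grab_frame('wrist');cv2.imwrite('pics/w6.png',f[:,:,::-1])
o=blobs(f,(5,150,60),(22,255,255),60);print(o,proj(w,[552.5,56.5,112]))
u=[552.5+0*1,56.5]
for px,n in o:
    p=ray(w,px,s['eef_pos'][2]-2.4+11+4);print(px,n,p,np.degrees(np.arctan2(p[1]-s['eef_pos'][1],p[0]-s['eef_pos'][0])),np.hypot(*(p-s['eef_pos'])[:2]))
E
```

```text
time: 15.45
eef_pos: [550.2, 56.6, 163.7]
orientation: [-0.0, 0.171, 0.985, -0.0]
contact_force: [0.8, -0.5, -0.1]
width: 0.452
time: 15.65
eef_pos: [550.3, 55.8, 163.6]
orientation: [-0.0, 0.171, 0.985, -0.0]
contact_force: [0.3, -0.6, -1.9]
width: 0.454
70.3530860919823 38.59707102063115 [ 0.31168367 -0.60262277 -1.90028633] [-0.06234818  0.04808911  0.28685   ]
[(array([134.1,  42. ]), np.int32(202)), (array([312.4, 406.4]), np.int32(1004)), (array([162.6, 470.5]), np.int32(381))] [320.98530115 271.61952366]
[134.1  42. ] 202 [441.69730138  36.60712077 176.2078244 ] -169.98759726513038 110.24273208396978
[312.4 406.4] 1004 [579.84201026  42.46758894 176.2078244 ] -24.219773753009026 32.43602252622836
[162.6 470.5] 381 [588.9088786  -26.12591088 176.2078244 ] -64.73781890187664 90.56081704280567
```

View pics/w6.png

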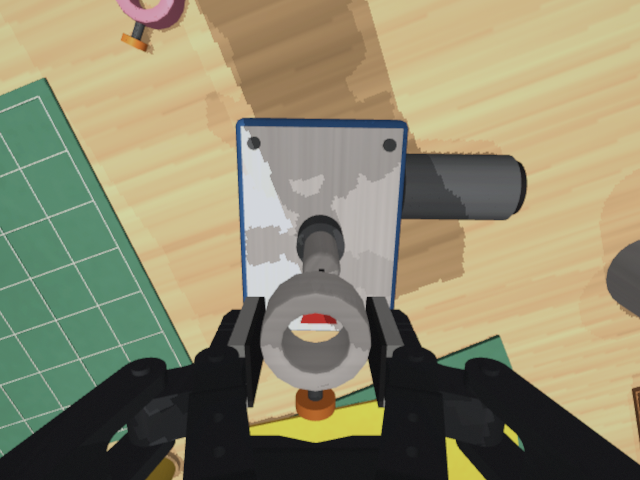

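The collar is held with its knob at (315,404), away from the camera and towards the mark side. The ring's outer edges span columns 261–371, widest at about row 330. The shaft end is at (321,272), as predicted. I'll work out the collar centre relative to the TCP.

Run:
```python
from h import *
f=cv2.imread('pics/w6.png')
s=telemetry.sense();w=cams.camera_model('wrist');z=s['eef_pos'][2]-2.6+22
tcp=np.array([*s['eef_pos'][:2],z]);T=rot(s['orientation'])
for dx in(-4,-2,0,2,4):
    pts=[proj(w,tcp+T.apply([dx+20*np.cos(a),20*np.sin(a),0])) for a in np.linspace(0,2*np.pi,90)]
    p=np.array(pts);print(dx,'outer x',p[:,0].min(),p[:,0].max(),'y',p[:,1].min(),p[:,1].max())
    b=np.array([proj(w,tcp+T.apply([dx+11.7*np.cos(a),11.7*np.sin(a),0])) for a in np.linspace(0,2*np.pi,90)]);print('   bore',b.min(0),b.max(0))
    k=proj(w,tcp+T.apply([dx-32.5,0,11]));print('   knob c',k)
```

```text
-4 outer x 262.38474201964203 376.7339063832323 y 300.2876191685633 400.1723919417145
   bore [286.11904983 322.43570752] [352.99270758 380.79977777]
   knob c [319.03919897 407.76938468]
-2 outer x 262.16001107445345 376.99222210138885 y 294.829599103517 395.56093627666064
   bore [285.99460911 317.17157803] [353.15067473 376.02972543]
   knob c [319.05193878 403.59513236]
0 outer x 261.93337352849096 377.25272961229734 y 289.3232570956413 390.911973338416
   bore [285.86911293 311.86168392] [353.30998178 371.22021024]
   knob c [319.06477297 399.38995235]
2 outer x 261.70480501520206 377.5154569306461 y 283.76794857260154 386.2250436603523
   bore [285.74254783 306.50542578] [353.47064585 366.37074044]
   knob c [319.07770262 395.15349963]
4 outer x 261.474280751048 377.780432550598 y 278.16301744682363 381.49968024040925
   bore [285.61490008 301.1021937 ] [353.63268433 361.48081609]
   knob c [319.09072877 390.88542405]
```

Run:
```python
import cv2
f=cv2.imread('pics/w6.png');cv2.imwrite('pics/w6c.png',cv2.resize(f[260:430,240:395],None,fx=3.5,fy=3.5,interpolation=cv2.INTER_CUBIC))
```

```text
(no output)
```

View pics/w6c.png

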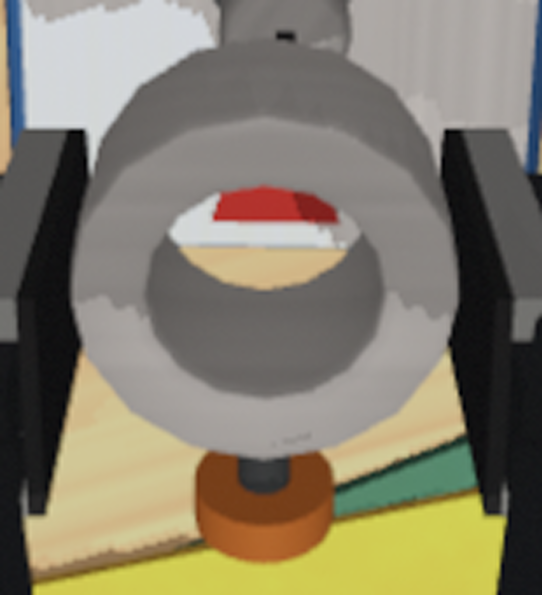

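Against the model, the bore centre is about 0.7 mm towards tool -x and 1.25 mm towards tool -y of the TCP. That puts the TCP target at about (552.4, 57.9). The knob lies exactly along tool -x, which faces the mark. I'll descend to just above the shaft and re-check the position.

```bash
python3 -m crank '[[[-0.04,0.09,0.6],0],[[0,0,0.6],0],[[0,0,0.3],0],[[0,0,0],0],[[0,0,0],0]]'
python3 - <<'E'
from h import *
s=telemetry.sense();y=rot(s['orientation']).apply([0,1,0]);print(np.degrees(np.arctan2(y[1],y[0])),s['contact_force'],toolmove(s,[552.4,57.9,118]))
E
```

```text
time: 16.2
eef_pos: [552.6, 57.0, 119.5]
orientation: [0.0, 0.172, 0.985, -0.0]
contact_force: [-0.8, 0.2, -1.6]
width: 0.453
70.2248942604621 [-0.77201976  0.1791365  -1.64325731] [0.0165706  0.02565369 0.05097529]
```

```bash
python3 -m crank '[[[0.01,0.02,0.2],0],[[0,0,0.2],0],[[0,0,0.1],0],[[0,0,0],0]]'
python3 - <<'E'
from h import *
s=telemetry.sense();print(s['contact_force'],s['torque'],toolmove(s,[552.4,57.9,74.5]))
E
```

```text
time: 16.6
eef_pos: [552.1, 58.2, 103.5]
orientation: [-0.0, 0.171, 0.985, -0.0]
contact_force: [0.4, -0.2, -1.4]
width: 0.454
[ 0.38565002 -0.24742473 -1.41512547] [ 0.01617387 -0.0153375   0.01910737] [-0.01334207 -0.00731281  0.96640475]
```

The collar is already past the shaft top with no contact force. Continuing down to the boss.

```bash
python3 -m crank '[[[0,0,0.3],0],[[0,0,0.3],0],[[0,0,0.2],0],[[0,0,0],0],[[0,0,0],0]]'
python3 - <<'E'
from h import *
s=telemetry.sense();print(s['contact_force'],s['torque'],toolmove(s,[552.4,57.9,74.5]))
E
```

```text
time: 17.1
eef_pos: [552.3, 58.2, 79.9]
orientation: [-0.0, 0.171, 0.985, -0.0]
contact_force: [1.0, -0.3, -1.4]
width: 0.452
[ 1.04149273 -0.29834201 -1.37445081] [-0.02088556  0.0055282   0.02840032] [-0.00623257 -0.01004622  0.17873239]
```

```bash
python3 -m crank '[[[0,0,0.1],0],[[0,0,0],0],[[0,0,0.08],0],[[0,0,0],0],[[0,0,0],0]]'; python3 -c "
from h import *
s=telemetry.sense();print(s['contact_force'],s['torque'])"
```

```text
time: 17.6
eef_pos: [552.6, 58.3, 74.8]
orientation: [0.0, 0.171, 0.985, 0.0]
contact_force: [0.5, 0.5, 0.1]
width: 0.457
[0.52177789 0.53138078 0.07581453] [-0.02760115 -0.09331156  0.01503022]
```

```bash
python3 -m crank '[[[0,0,0.05],0],[[0,0,0],0],[[0,0,0],0]]'; python3 -c "
from h import *
s=telemetry.sense();print(s['contact_force'],s['torque'])"
```

```text
time: 17.9
eef_pos: [552.7, 58.2, 74.7]
orientation: [0.001, 0.171, 0.985, 0.0]
contact_force: [-3.8, -0.6, 8.9]
width: 0.455
[-3.82368126 -0.55254711  8.87500958] [-0.11193839  0.76504455  0.04077067]
```

Seated: 8.9 N of upward reaction. Next I'll release, open wide and turn the jaws 90° onto the knob axis.

```bash
python3 -m crank '[[[0,0,0],0],[[0,0,0],0],[[0,0,0],0],[[0,0,0],0],[[0,0,0],0],[[0,0,0],0],[[0,0,0],0]]' 1 && python3 -m crank '[[[0,0,0],8.2],[[0,0,0],8.2],[[0,0,0],8.2],[[0,0,0],8.2],[[0,0,0],8.2],[[0,0,0],8.2],[[0,0,0],8.2],[[0,0,0],8.2],[[0,0,0],8.2],[[0,0,0],8.2]]' && python3 -m crank '[[[0,0,0],8.2],[[0,0,0],0],[[0,0,0],0]]'
python3 - <<'E'
from h import *
s=telemetry.sense();y=rot(s['orientation']).apply([0,1,0]);print(np.degrees(np.arctan2(y[1],y[0])),s['contact_force'],toolmove(s,[555.2,56,63]))
w=cams.camera_model('wrist');f=cams.grab_frame('wrist');cv2.imwrite('pics/w7.png',f[:,:,::-1])
b=blobs(f,(5,150,60),(22,255,255),60);print(b,proj(w,[552.4,57,94]),proj(w,[552.4+32.5*.938,57-32.5*.345,83]))
E
```

```text
time: 18.6
eef_pos: [552.4, 58.2, 73.1]
orientation: [-0.0, 0.171, 0.985, -0.0]
contact_force: [-0.0, -0.2, -0.0]
width: 0.999
time: 19.6
eef_pos: [552.4, 58.2, 73.2]
orientation: [-0.0, 0.778, 0.629, -0.0]
contact_force: [1.1, -0.5, 0.2]
width: 1.002
time: 19.9
eef_pos: [552.4, 58.2, 73.2]
orientation: [-0.0, 0.818, 0.575, -0.0]
contact_force: [-0.6, 0.6, 0.4]
width: 0.999
-19.73420488817548 [-0.64160161  0.55258984  0.37454722] [-0.03906432  0.11182435  0.33923491]
[(array([634.9, 171.7]), np.int32(1007)), (array([407.7, 328.3]), np.int32(751))] [315.56654527 344.45255015] [403.29356539 328.87238903]
```

View pics/w7.png

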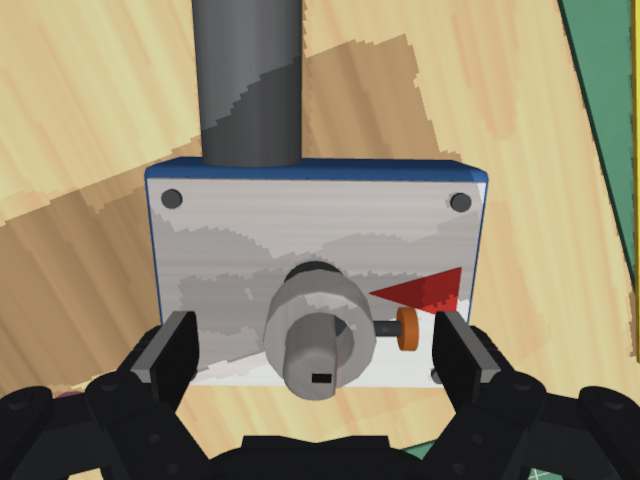

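The collar is seated with its knob at (408,328) on the mark side, and the shaft's line and flat face the same way. Lowering to knob height, centring on knob and collar, and pinching.

```bash
python3 -m crank '[[[-0.04,0.11,0.2],0],[[0,0,0.17],0],[[0,0,0],0],[[0,0,0],0]]' && python3 -m crank '[[[0,0,0],0],[[0,0,0],0],[[0,0,0],0],[[0,0,0],0],[[0,0,0],0],[[0,0,0],0],[[0,0,0],0],[[0,0,0],0],[[0,0,0],0]]' 0 25
python3 - <<'E'
from h import *
s=telemetry.sense();print(s['contact_force'],s['torque'],s['width']*85)
w=cams.camera_model('wrist');f=cams.grab_frame('wrist');cv2.imwrite('pics/w8.png',f[:,:,::-1])
E
```

```text
time: 20.35
eef_pos: [554.9, 55.9, 61.7]
orientation: [-0.0, 0.819, 0.574, -0.0]
contact_force: [0.4, -0.3, 0.3]
width: 0.998
time: 21.25
eef_pos: [556.8, 55.6, 63.2]
orientation: [0.001, 0.819, 0.574, 0.001]
contact_force: [4.1, -2.3, 3.7]
width: 0.529
[ 4.09248146 -2.33338682  3.67493399] [-0.53865216 -0.90416493 -0.02708566] 45.0010385149656
```

The reading is 45.0 mm. My readings have run about 1.1 mm low (38.9 on the 40 mm collar), so the true value is about 46 mm, which means the screw is on the flat; the round would give 50. I'll hold briefly and check stability and the knob position numerically.

```bash
python3 -m crank '[[[0,0,0],0],[[0,0,0],0],[[0,0,0],0],[[0,0,0],0],[[0,0,0],0],[[0,0,0],0]]'
python3 - <<'E'
from h import *
s=telemetry.sense();print(s['contact_force'],s['width']*85)
w=cams.camera_model('wrist');f=cams.grab_frame('wrist')
for r in (23.5,24.5,32.5): print(r,proj(w,[552.4+r*.938,57-r*.345,83]))
print(blobs(f,(5,150,60),(22,255,255),30,(300,200,480,420)))
m=cams.camera_model('side');g=cams.grab_frame('side');print(proj(m,[552.4,57,94]),blobs(g,(5,150,60),(22,255,255),3,(270,220,360,300)))
E
```

```text
time: 21.9
eef_pos: [556.8, 55.6, 63.2]
orientation: [0.001, 0.819, 0.574, 0.001]
contact_force: [4.7, -2.3, 2.9]
width: 0.526
[ 4.67154781 -2.29170405  2.93231985] 44.73325174881882
23.5 [369.2104997  340.46602234]
24.5 [372.09950093 340.47011412]
32.5 [395.20393665 340.5028377 ]
[(array([375.1, 339.6]), np.int32(819))]
[316.25021851 249.36979827] [(array([306. , 250.5]), np.int32(4)), (array([297.6, 255.6]), np.int32(8))]
```

The knob image sits about 25 mm from the axis (32.5 mm when out), at the predicted height and direction, and it's steady. Handing in.

```bash
python3 -c "
from cell import workorder;print(workorder.close_job())"
```

```text
the job is handed in; nothing more can be done
None
```

The job is handed in at about 22 s of the 58 s allowed, with the gripper still pinching the set-screw in.

**What I did**
- **Shaft:** I gripped it across its flat and turned it about 102° clockwise, so the flat faces the red mark. Three sightings of the mark and lid from close by put the mark at -20.2° to -20.4°, and I left the jaws at about -20°.
- **Collar:** I picked it off the mat, fitted it over the shaft without contact on the way down, and pressed it onto the boss until I felt 8.9 N of reaction. The knob is on the mark side.
- **Set-screw:** I released the collar, turned the jaws 90° and pinched the knob against the far side of the collar at 25 N.

**Last checks**
- **Pinch width:** it read 44.7 to 45.0 mm and held steady. The 45–47 mm range means the screw is on the flat, and the round would read 50 mm. The raw reading is at or just under the low end, but this gripper read about 1.1 mm low on both the collar and the shaft flat, so the true width is about 46 mm.
- **Knob position:** the wrist camera showed the knob about 25 mm from the axis, against 32.5 mm when out, so the screw is in about 8 mm. It was at the expected height and direction.
- **Forces:** the highest tool force I read was about 11 N.

**Not confirmed**
- The picture limit was used up before the final pinch, so that state was checked by numbers only.
- The view from the side camera was too coarse to add anything.
- I took no final picture of the rest of the bench, but no reading showed unexpected contact along the way.

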